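Pop and open the cuvette reader with the orange tab

ROBOT

A 6-joint arm with a two-finger parallel gripper is mounted at the origin on a cart in front of the work surface, level with it; the furniture and walls round the work are solid. World frame = base frame: x ahead of the robot, y to its left, z up, the work surface at z = 0. Lengths are in m, angles in rad, forces in N, time in s.
With the tool pointing down it reaches from about 0.35 to 0.775 m from the base axis. Payload 7.3 kg.
Tool frame: the origin (TCP) lies at the centre of the arm's flange, where the gripper is bolted on; the fingertips stand 178 mm ahead of it and the grasp point (between the pads) lies 159 mm ahead of it; z points along the fingers, y is the line along which they close (so a half turn about z gives the same grasp; the last joint's range is limited). The gripper opens to 92 mm and grips with 3 to 60 N. Pads are 19 mm wide; open, the fingers measure 130 mm over their backs; the gripper's body (75 mm by 190 mm) begins 47 mm behind the grasp point.
Start: joints at [-1.251, 0.342, 1.524, -0, 1.275, -0.146], TCP at [0.236, -0.469, 0.405] pointing down, gripper open.
Joint ranges: [-2.53, 2.53], [-0.77, 2.02], [0.04, 2.7], [-1, 4.14], [0.28, 2.66], [-3.11, 3.11]. Speed limits (rad/s): [2.57, 2.57, 3.14, 3.14, 3.14, 3.14].

INTERFACE

Orientations are given as [roll, pitch, yaw] about the fixed x, y, z axes, in that order (R = Rz(yaw) Ry(pitch) Rx(roll)).
In Python, from cell import robot gives the robot as it stands.
- The arm moves only by the tool creep_tool, called after "Call:" by a JSON object that holds its "fn" and its "kwargs". Schema: {"type":"object","properties":{"rows":{"type":"array","items":{"type":"array","items":{"type":"array","items":{"type":"number"},"minItems":6,"maxItems":6},"minItems":1,"maxItems":8},"minItems":1,"maxItems":1},"finger_gap":{"type":"number"},"squeeze":{"type":"number"},"only":{"type":"string"},"quiet":{"type":"boolean"},"lines":{"type":"string"}},"required":["rows"],"additionalProperties":false}. rows is a list that holds a single list of rows (three levels of brackets), with 1 to 8 rows, each of 6 numbers: dx, dy, dz in m, then a rotation vector rx, ry, rz in rad; each row shifts and turns the commanded pose from where the row before left it, along the tool's axes as they then stand; what a row does not reach is not made up. A row lasts 1/12 s, in which the tool goes at most 0.0417 m and 0.125 rad, less where a joint would pass 70% of its speed; a pose out of reach is approached as far as the arm can. finger_gap is the finger opening in m, set as the call begins (left out keeps the last). The fingers move at their own pace and stop on an object; squeeze is the grip in N (left out, the last holds). Time passes only in rows, so rows that do not move let the fingers close. The tool returns the time, the measured TCP pose, the force, the opening and the grip force at its end. only (a regular expression) keeps the lines of the reply that match it, lines (a string "A,B") keeps lines A to B, and quiet returns only ok. Input that does not fit is refused with a message, and nothing moves.
- robot.observe(): the state, without advancing time (a new reading comes with each control period).
- robot.read_camera(name): name is "scene" or "side" or "wrist"; returns a dict with "image" (480x640x3 uint8, red, green, blue), "fx", "fy", "cx", "cy" (pixels), "pose" (4x4, takes a point from camera to world coordinates). Camera axes: x right, y down, z forward; pixel columns grow to the right and rows downward; lengths in m; the calibration is good to about 2 mm. The wrist camera is an equidistant fisheye: a pixel r from the principal point sees the ray r / f radians off the axis. A picture is of the moment at which its call begins. There is no depth.
- robot.hand_in(): hands the job in; it is judged then, once.
The state is a dict: "time": time; "qpos": joint angles; "qvel": joint speeds; "joint_efforts": joint torques, N m; "tool_pos": TCP position; "tool_rot": TCP orientation; "contact_force": force on the tool from outside, world axes, zero at the start; "torque": the same for the moment, N m; "opening": finger opening in m; "grip_force": force on a finger pad.
Only numpy, scipy, OpenCV 4.12 (cv2) and the standard library are available. Lean on these libraries where they do the work, as an engineer would, in place of code of your own. Each camera call takes 0.05 s, during which the arm holds its last target. There are 200 camera calls.

TASK

Open the cuvette reader that has the orange release tab so that it can be loaded: press its orange tab down with the fingertips until the lid springs up by itself, then gently push the lid all the way back to its stop and leave it standing open. Do not grip or lift anything, leave the reader with the blue tab shut, and do not disturb the dropper bottles.

Things in the scene. Friction and masses are not known exactly. Their poses are not given: they have to be found in the camera images.
- reader_orange: white cuvette reader with an orange release tab at the middle of its front, fixed to the table; 130 mm deep (x), 110 wide (y), 58 high with the dark grey lid shut. Origin: centre of its underside; own -x is its front (tab side, roughly toward the robot), own y runs along the hinge, z up. The two readers differ only in tab colour and may stand in either place
- reader_orange_tab_press (a point): point to press, on top of the orange tab: 91 mm in front of the reader's origin, 50 mm above the table at rest (moves with the tab). The tab's flat top is 34 mm wide (y), from 12 mm in front of this point to 24 mm behind it, where the upright hook (59 mm high) begins. Press straight down, fingers shut
- reader_orange_tab (a joint): tilt of the tab (rad): 0 at rest, 0.3 fully pressed (about 9 mm down at the press point). Sprung: about 1 N at the press point starts it moving, about 2.5 N holds it fully down against its stop; its hook lets the lid go at about 0.13 rad, 1.5 N (about 4 mm down). It springs back when let go
- reader_orange_hinge (a point): point on the lid's hinge axis, in the middle of its width: 56 mm behind the reader's origin, 48 mm above the table
- reader_orange_lid_edge (a point): lower front edge of the lid, in the middle of its width; moves with the lid. 113 mm from the hinge axis, at the level of the lid's flat underside. The lid is 98 mm wide and 10 mm thick (6 mm in the last 12 mm at the front edge)
- reader_orange_lid (a joint): lid angle (rad): 0 shut and latched, 1.9 at the open stop, leaning back. Once unlatched a sprung pin lifts it to about 0.5 (front edge about 100 mm above the table, 14 mm farther back) within 0.5 s and holds it. Damped hinge: about 1 N at the front edge moves it. Let go between 0.5 and 1.4 it sinks slowly to 0.5; beyond 1.6 slowly on to the stop
- reader_blue: white cuvette reader with a blue release tab at the middle of its front, fixed to the table; 130 mm deep (x), 110 wide (y), 58 high with the dark grey lid shut. Origin: centre of its underside; own -x is its front (tab side, roughly toward the robot), own y runs along the hinge, z up. The two readers differ only in tab colour and may stand in either place
- reader_blue_tab_press (a point): point to press, on top of the blue tab: 91 mm in front of the reader's origin, 50 mm above the table at rest (moves with the tab). The tab's flat top is 34 mm wide (y), from 12 mm in front of this point to 24 mm behind it, where the upright hook (59 mm high) begins. Press straight down, fingers shut
- reader_blue_tab (a joint): tilt of the tab (rad): 0 at rest, 0.3 fully pressed (about 9 mm down at the press point). Sprung: about 1 N at the press point starts it moving, about 2.5 N holds it fully down against its stop; its hook lets the lid go at about 0.13 rad, 1.5 N (about 4 mm down). It springs back when let go
- reader_blue_hinge (a point): point on the lid's hinge axis, in the middle of its width: 56 mm behind the reader's origin, 48 mm above the table
- reader_blue_lid_edge (a point): lower front edge of the lid, in the middle of its width; moves with the lid. 113 mm from the hinge axis, at the level of the lid's flat underside. The lid is 98 mm wide and 10 mm thick (6 mm in the last 12 mm at the front edge)
- reader_blue_lid (a joint): lid angle (rad): 0 shut and latched, 1.9 at the open stop, leaning back. Once unlatched a sprung pin lifts it to about 0.5 (front edge about 100 mm above the table, 14 mm farther back) within 0.5 s and holds it. Damped hinge: about 1 N at the front edge moves it. Let go between 0.5 and 1.4 it sinks slowly to 0.5; beyond 1.6 slowly on to the stop
- vial_a: loose dropper bottle with white cap and bulb (clear glass, left of the readers), 20 mm diameter, 82 mm tall, standing on the table; origin at the centre of its underside, z up. A bystander
- vial_b: loose dropper bottle with white cap and bulb (clear glass, behind and between the readers), 20 mm diameter, 82 mm tall, standing on the table; origin at the centre of its underside, z up. A bystander
- vial_c: loose dropper bottle with white cap and bulb (dark brown, in front of and between the readers), 20 mm diameter, 82 mm tall, standing on the table; origin at the centre of its underside, z up. A bystander
- vial_d: loose dropper bottle with white cap and bulb (red, right of the readers), 20 mm diameter, 82 mm tall, standing on the table; origin at the centre of its underside, z up. A bystander

How it is judged:
By the outcome, as a careful person would: the job done as asked, in the order asked, and still so for the second after the job is handed in, with the robot touching nothing.
It also fails if it takes over 42 s, if anything falls off the work surface, if the arm or the gripper's body presses on something with over 40 N, if the wrist force passes 120 N, or if a joint passes its speed limit or range.

## Working session

There is one attempt and no reset: what is moved stays moved. The work goes in short steps, Python scripts to look and compute and a tool call to move; the robot and the scene stay as the last step left them, time stands still between calls to the robot, and variables do not carry over. Pictures are saved under pics/ and viewed, at most 10 in all, crops included, and the job is handed in when it is done.

```bash
ls; mkdir -p pics; python3 - <<'E'
from cell import robot
import cv2
s=robot.observe();print(s)
for n in("scene","side"):
    c=robot.read_camera(n);cv2.imwrite(f"pics/{n}0.png",c["image"][:,:,::-1]);print(n,c["fx"],c["fy"],c["cx"],c["cy"],c["pose"].round(4).tolist())
E
```

```text
cell.py
pics
{'time': 0.0, 'qpos': array([-1.25099960e+00,  3.42702095e-01,  1.52504164e+00, -1.65082120e-05,
        1.27539576e+00, -1.45985151e-01]), 'qvel': array([ 8.13301257e-04, -5.03261744e-04,  5.48032882e-05,  3.06266089e-04,
        1.29268957e-03,  5.66453110e-04]), 'joint_efforts': array([-4.11077126e-03, -4.31256652e+01, -2.44223177e+01,  7.13164313e-02,
        5.61437826e-02, -1.08575796e-04]), 'tool_pos': array([ 0.23576721, -0.46891936,  0.40404687]), 'tool_rot': array([-3.14005997e+00, -2.09396437e-04,  4.65786531e-01]), 'contact_force': array([ 0.32193017,  0.3366127 , -0.06575522]), 'torque': array([-0.02482298,  0.01188614, -0.01972548]), 'grip_force': 0.0, 'opening': 0.09178611001990454}
scene 617.950214451008 617.950214451008 324.52459125498785 237.2827903799596 [[-0.5172, -0.5082, 0.6887, -0.349], [-0.8557, 0.2899, -0.4286, 0.559], [0.0182, -0.811, -0.5848, 0.8197], [0.0, 0.0, 0.0, 1.0]]
side 523.45109983404 523.45109983404 315.90710835116903 238.56275783922845 [[0.9743, -0.1143, 0.1943, 0.3104], [-0.2248, -0.4296, 0.8746, -1.0493], [-0.0165, -0.8957, -0.4443, 0.6121], [0.0, 0.0, 0.0, 1.0]]
```

View pics/scene0.png

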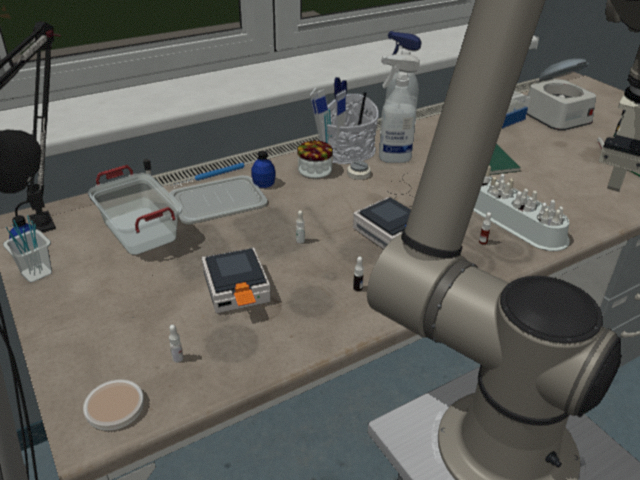

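View pics/side0.png

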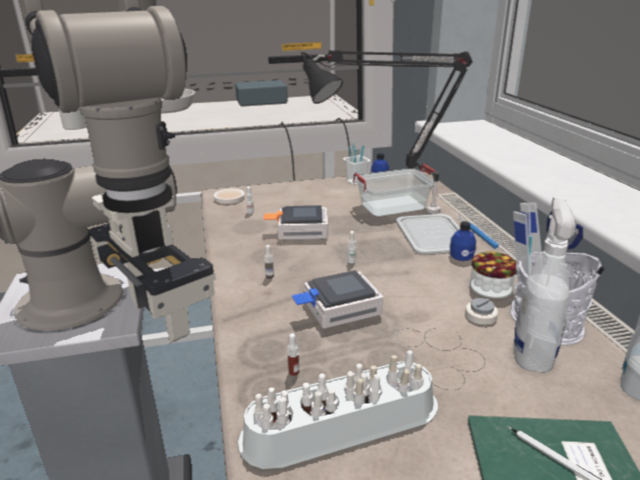

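The orange-tab reader stands on the left: around (238,278) in the scene view and (303,222) in the side view. The blue one is nearer the robot's right. I'll enlarge both views to pick out corners.

```bash
python3 - <<'E'
import cv2,numpy as np
a=cv2.imread("pics/scene0.png")[235:325,190:290];b=cv2.imread("pics/side0.png")[190:250,250:350]
a=cv2.resize(a,None,fx=6,fy=6,interpolation=cv2.INTER_CUBIC);b=cv2.resize(b,None,fx=6,fy=6,interpolation=cv2.INTER_CUBIC)
cv2.imwrite("pics/a.png",a);cv2.imwrite("pics/b.png",b)
E
```

```text
(no output)
```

View pics/a.png

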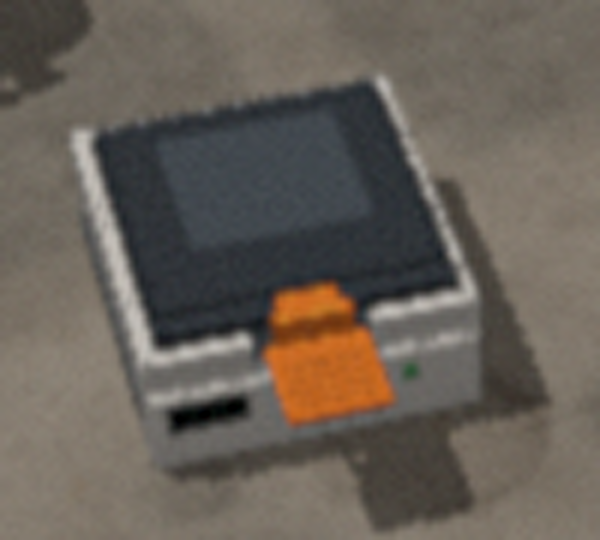

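View pics/b.png

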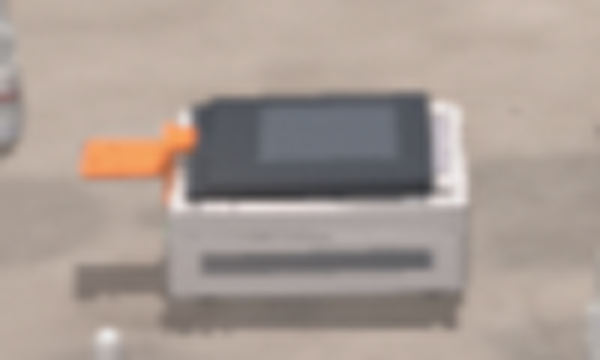

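Crop reads (x6). Scene: body bottom front corners (165,465) and (480,400), tab front corners (293,423) and (395,403), hook base (272,352) and (380,335). Side: base (170,293) and (468,295), tab front (82,177) and (88,142). I'll fit the pose to these.

```bash
cat > h.py <<'E'
from cell import robot
import numpy as np
def cams():
    return {n:robot.read_camera(n) for n in("scene","side")}
def proj(c,P):
    q=(np.asarray(P)-c["pose"][:3,3])@c["pose"][:3,:3]
    return np.c_[c["fx"]*q[:,0]/q[:,2]+c["cx"],c["fy"]*q[:,1]/q[:,2]+c["cy"]]
def ground(c,uv,z=0):
    d=c["pose"][:3,:3]@[(uv[0]-c["cx"])/c["fx"],(uv[1]-c["cy"])/c["fy"],1];o=c["pose"][:3,3]
    return o+d*(z-o[2])/d[2]
E
python3 - <<'E'
from h import *
from scipy.optimize import least_squares
C=cams()
obs=[("scene",(165,465),(-.065,.055,0)),("scene",(480,400),(-.065,-.055,0)),("scene",(293,423),(-.103,.017,.05)),("scene",(395,403),(-.103,-.017,.05)),
("scene",(272,352),(-.067,.017,.05)),("scene",(380,335),(-.067,-.017,.05)),
("side",(170,293),(-.065,-.055,0)),("side",(468,295),(.065,-.055,0)),("side",(82,177),(-.103,-.017,.05)),("side",(88,142),(-.103,.017,.05))]
off={"scene":(190,235),"side":(250,190)}
def w(p,L):
    c,s=np.cos(p[2]),np.sin(p[2]);return [p[0]+c*L[0]-s*L[1],p[1]+s*L[0]+c*L[1],L[2]]
def f(p):return np.concatenate([proj(C[n],[w(p,L)])[0]-((np.array(u)+.5)/6-.5+off[n]) for n,u,L in obs])
r=least_squares(f,[.5,.2,0],loss="soft_l1");p=r.x
print(p,f(p).reshape(-1,2).round(1).tolist())
print("press",w(p,(-.091,0,.05)),"hinge",w(p,(.056,0,.048)))
for n,d in dict(scene=dict(a=(177,361),b=(300,242),c=(358,290)),side=dict(a=(249,214),b=(351,263),c=(268,277))).items():
    for k,u in d.items():print(n,k,ground(C[n],u).round(3))
s=robot.observe();print(s["tool_pos"],s["tool_rot"])
E
```

```text
[ 0.55242286  0.20678156 -0.18385838] [[-1.1, 3.9], [1.5, 1.9], [0.2, -0.5], [1.0, -1.2], [-1.1, -0.7], [-1.6, -1.8], [0.0, 3.0], [0.1, 1.0], [-0.4, -0.6], [-0.8, 0.1]]
press [np.float64(0.4629566104686322), np.float64(0.2234185649868581), 0.05] hinge [np.float64(0.6074790146917427), np.float64(0.19654339656744474), 0.048]
scene a [0.426 0.378 0.   ]
scene b [0.628 0.015 0.   ]
scene c [ 0.426 -0.006 -0.   ]
side a [0.425 0.363 0.   ]
side b [0.63  0.005 0.   ]
side c [ 0.427 -0.01   0.   ]
[ 0.23579503 -0.46899426  0.40432845] [-3.14074265e+00 -1.20481921e-04  4.65794140e-01]
```

Pose fits to about 1 px on the tab; it comes out at reader yaw -0.184 and press point (0.463, 0.223), with plausible sizes. The visible base line looks slightly raised, which doesn't matter here. First I'll close the fingers and align yaw, then compute the travel.

Call:
{"fn": "creep_tool", "kwargs": {"rows": [[[0,0,0,0,0,0.1083],[0,0,0,0,0,0.1083],[0,0,0,0,0,0.1083],[0,0,0,0,0,0.1083],[0,0,0,0,0,0.1083],[0,0,0,0,0,0.1083]]], "finger_gap": 0, "squeeze": 5}}

```text
time: 0.7
tool_pos: [0.2358, -0.469, 0.4045]
tool_rot: [-3.141, 0.0, -0.189]
contact_force: [-0.5, 0.5, -0.2]
opening: 0.0563
grip_force: 0.0
```

```bash
cat >> h.py <<'E'
from scipy.spatial.transform import Rotation as Ro
RX,RY,RW=.5524,.2068,-.184
def togo(L):  # tip target in reader frame -> displacement in tool axes; prints present tip in reader frame too
    s=robot.observe();R=Ro.from_euler("xyz",s["tool_rot"]).as_matrix();A=Ro.from_euler("z",RW).as_matrix();o=np.array([RX,RY,0])
    tip=s["tool_pos"]+.178*R[:,2]
    print("t",round(s["time"],2),"tip",(A.T@(tip-o)).round(4),"yawerr",round(s["tool_rot"][2]-RW,4),"F",s["contact_force"].round(2),"go",(R.T@(A@np.array(L)+o-tip)).round(4))
E
python3 -c "
from h import *
togo((-.092,0,.226));togo((-.092,0,.07))"
```

```text
t 0.7 tip [-0.1876 -0.7223  0.2265] yawerr -0.0053 F [-0.5   0.51 -0.24] go [ 0.0918 -0.7228  0.0008]
t 0.7 tip [-0.1876 -0.7223  0.2265] yawerr -0.0053 F [-0.5   0.51 -0.24] go [ 0.0918 -0.7227  0.1568]
```

Call:
{"fn": "creep_tool", "kwargs": {"rows": [[[0.005,-0.04,0,0,0,0],[0.005,-0.04,0,0,0,0],[0.005,-0.04,0,0,0,0],[0.005,-0.04,0,0,0,0],[0.005,-0.04,0,0,0,0],[0.005,-0.04,0,0,0,0],[0.005,-0.04,0,0,0,0],[0.005,-0.04,0,0,0,0]]]}}

```text
time: 1.37
tool_pos: [0.3336, -0.1599, 0.4048]
tool_rot: [3.141, -0.0, -0.185]
contact_force: [0.9, -0.4, 0.3]
opening: 0.0036
grip_force: 0.0
```

Call:
{"fn": "creep_tool", "kwargs": {"rows": [[[0.005,-0.04,0,0,0,0],[0.005,-0.04,0,0,0,0],[0.005,-0.04,0,0,0,0],[0.005,-0.04,0,0,0,0],[0.005,-0.04,0,0,0,0],[0.005,-0.04,0,0,0,0],[0.005,-0.04,0,0,0,0],[0.005,-0.04,0,0,0,0]]]}}

```text
time: 2.03
tool_pos: [0.4315, 0.1477, 0.4047]
tool_rot: [3.141, -0.0, -0.184]
contact_force: [0.6, 0.0, 0.4]
opening: 0.0002
grip_force: 0.0
```

```bash
python3 -c "
from h import *
togo((-.092,0,.07))"
```

```text
t 2.03 tip [-0.108  -0.0802  0.2267] yawerr 0.0004 F [0.62 0.01 0.36] go [ 0.016  -0.0802  0.1567]
```

Call:
{"fn": "creep_tool", "kwargs": {"rows": [[[0.008,-0.04,0,0,0,0],[0.008,-0.04,0,0,0,0],[0,0,0.035,0,0,0],[0,0,0.035,0,0,0],[0,0,0.035,0,0,0],[0,0,0.03,0,0,0],[0,0,0.02,0,0,0],[0,0,0,0,0,0]]]}}

```text
time: 2.7
tool_pos: [0.4605, 0.2208, 0.2456]
tool_rot: [3.137, 0.008, -0.184]
contact_force: [-0.8, -0.1, -0.5]
opening: 0.0005
grip_force: 0.0
```

```bash
python3 - <<'E'
from h import *
import cv2
togo((-.092,0,.05))
C=cams();t=robot.observe();
a=C["scene"]["image"][215:335,170:310,::-1];b=C["side"]["image"][160:280,230:370,::-1]
cv2.imwrite("pics/c.png",cv2.resize(np.hstack([a,b]),(800,343),interpolation=cv2.INTER_CUBIC))
E
```

```text
t 2.7 tip [-0.0943 -0.0038  0.0676] yawerr 0.0001 F [-0.81 -0.08 -0.48] go [ 0.0024 -0.0039  0.0175]
```

View pics/c.png

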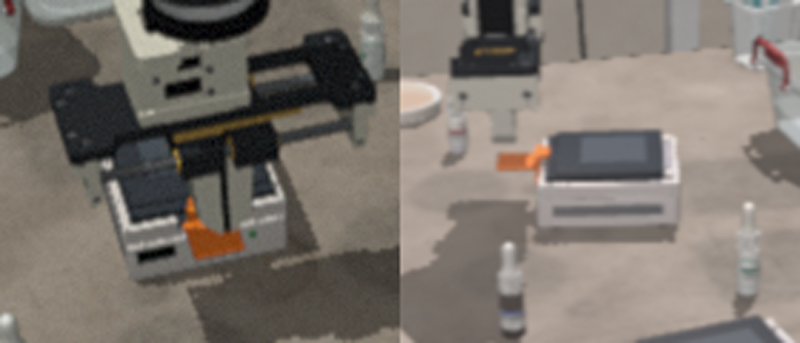

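The closed fingers (right panel, tip about (505,138)) are just above the orange tab (about (515,160)). In the left panel they are over the tab's middle. Pressing down now.

Call:
{"fn": "creep_tool", "kwargs": {"rows": [[[0.002,-0.003,0.01,0,0,0],[0,0,0.004,0,0,0],[0,0,0.003,0,0,0],[0,0,0.003,0,0,0],[0,0,0.002,0,0,0],[0,0,0.002,0,0,0],[0,0,0,0,0,0],[0,0,0,0,0,0]]]}}

```text
time: 3.47
tool_pos: [0.4641, 0.2239, 0.2258]
tool_rot: [3.141, 0.001, -0.184]
contact_force: [-3.5, 1.0, 3.5]
opening: 0.0007
grip_force: 1.9
```

```bash
python3 -c "
from h import *
togo((-.092,0,.05))"
```

```text
t 3.47 tip [-0.09    0.0006  0.0478] yawerr 0.0001 F [-3.52  1.04  3.52] go [-0.002   0.0006 -0.0022]
```

```bash
python3 - <<'E'
from h import *
import cv2
C=cams();togo((-.092,0,.05))
a=C["scene"]["image"][215:335,170:310,::-1];b=C["side"]["image"][160:280,230:370,::-1]
cv2.imwrite("pics/d.png",cv2.resize(np.hstack([a,b]),(800,343),interpolation=cv2.INTER_CUBIC))
E
```

```text
t 3.57 tip [-0.0898  0.0006  0.0478] yawerr 0.0001 F [-3.99  0.32  4.08] go [-0.0022  0.0006 -0.0022]
```

View pics/d.png

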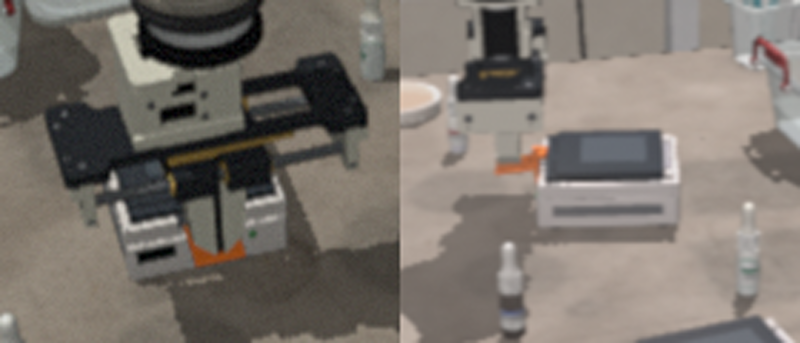

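The tab is partly tilted, but the lid is still latched. The finger sits close against the hook, which explains the sideways force. I'll ease off, shift forward 7 mm and press again.

Call:
{"fn": "creep_tool", "kwargs": {"rows": [[[0,0,-0.006,0,0,0],[-0.004,0,-0.002,0,0,0],[-0.004,0,0,0,0,0],[0,0,0.003,0,0,0],[0,0,0.003,0,0,0],[0,0,0.002,0,0,0],[0,0,0,0,0,0]]]}}

```text
time: 4.15
tool_pos: [0.4563, 0.2253, 0.2251]
tool_rot: [3.141, 0.001, -0.184]
contact_force: [-1.7, 0.5, 1.0]
opening: 0.0005
grip_force: 1.0
```

```bash
python3 -c "
from h import *
togo((-.098,0,.044))"
```

```text
t 4.15 tip [-0.0981  0.0005  0.0471] yawerr -0.0001 F [-1.68  0.53  0.96] go [0.0001 0.0005 0.0031]
```

Call:
{"fn": "creep_tool", "kwargs": {"rows": [[[0,0,0.002,0,0,0],[0,0,0.001,0,0,0],[0,0,0.001,0,0,0],[0,0,0,0,0,0],[0,0,0,0,0,0],[0,0,0,0,0,0]]]}}

```text
time: 4.65
tool_pos: [0.4562, 0.2253, 0.2216]
tool_rot: [3.141, 0.001, -0.184]
contact_force: [-5.2, 1.3, 4.5]
opening: 0.0005
grip_force: 2.6
```

```bash
python3 - <<'E'
from h import *
import cv2
C=cams();togo((-.098,0,.044))
a=C["scene"]["image"][215:335,170:310,::-1];b=C["side"]["image"][160:280,230:370,::-1]
cv2.imwrite("pics/e.png",cv2.resize(np.hstack([a,b]),(800,343),interpolation=cv2.INTER_CUBIC))
E
```

```text
t 4.75 tip [-0.0982  0.0005  0.0436] yawerr 0.0 F [-4.71  0.96  4.15] go [ 0.0002  0.0005 -0.0004]
```

View pics/e.png

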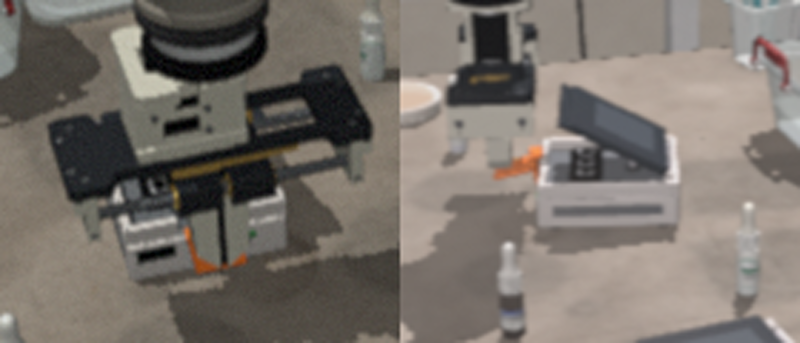

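The lid has sprung up (right panel, edge about (565,92)). The tab is pressed. Next I'll lift straight off and place the tips in front of the lid edge, below it.

Call:
{"fn": "creep_tool", "kwargs": {"rows": [[[-0.002,0,-0.01,0,0,0],[-0.002,0,-0.02,0,0,0],[0,0,-0.012,0,0,0],[0.01,0,0,0,0,0],[0.01,0,0,0,0,0],[0,0,0,0,0,0]]]}}

```text
time: 5.25
tool_pos: [0.4746, 0.2218, 0.2636]
tool_rot: [-3.141, -0.003, -0.185]
contact_force: [0.6, 0.7, 0.1]
opening: 0.0006
grip_force: 0.0
```

```bash
python3 -c "
from h import *
togo((-.06,0,.085))"
```

```text
t 5.25 tip [-0.0788  0.0006  0.0856] yawerr -0.0009 F [0.61 0.72 0.13] go [0.0188 0.0006 0.0007]
```

Pushing gently back while rising with the edge.

Call:
{"fn": "creep_tool", "kwargs": {"rows": [[[0.008,0,0,0,0,0],[0.006,0,0,0,0,0],[0.004,0,0,0,0,0],[0.004,0,0,0,0,0],[0.004,0,-0.002,0,0,0],[0.004,0,-0.002,0,0,0],[0.004,0,-0.002,0,0,0],[0.004,0,-0.002,0,0,0]]]}}

```text
time: 5.92
tool_pos: [0.5066, 0.216, 0.2714]
tool_rot: [3.139, 0.012, -0.184]
contact_force: [-25.5, 5.9, 15.4]
opening: 0.0008
grip_force: 13.1
```

Call:
{"fn": "creep_tool", "kwargs": {"rows": [[[0.004,0,-0.002,0,0,0],[0.004,0,-0.002,0,0,0],[0.004,0,-0.002,0,0,0],[0.004,0,-0.002,0,0,0],[0.004,0,-0.002,0,0,0],[0.004,0,-0.002,0,0,0],[0.004,0,-0.002,0,0,0],[0.004,0,-0.002,0,0,0]]]}}

```text
time: 6.58
tool_pos: [0.5413, 0.2098, 0.2884]
tool_rot: [-3.141, -0.001, -0.183]
contact_force: [0.1, 0.1, 0.3]
opening: 0.0006
grip_force: 0.4
```

```bash
python3 - <<'E'
from h import *
import cv2
togo((.045,0,.12));C=cams()
a=C["scene"]["image"][195:335,170:310,::-1];b=C["side"]["image"][140:280,230:370,::-1]
cv2.imwrite("pics/f.png",cv2.resize(np.hstack([a,b]),(800,400),interpolation=cv2.INTER_CUBIC))
E
```

```text
t 6.58 tip [-0.0112  0.0009  0.1104] yawerr 0.0006 F [0.1  0.1  0.32] go [ 0.0562  0.001  -0.0095]
```

View pics/f.png

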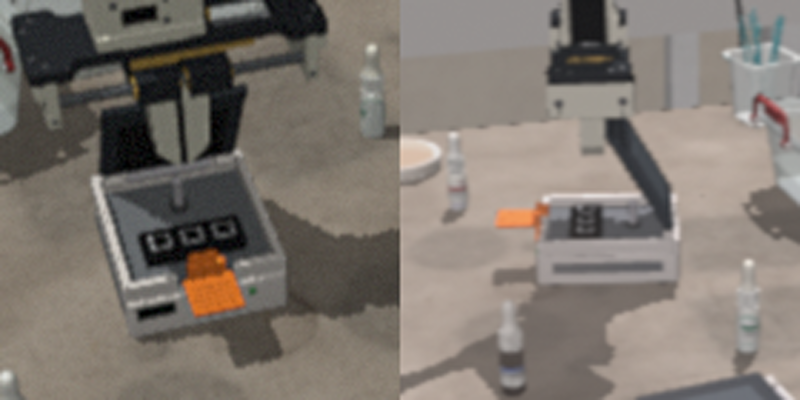

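The lid stands at about 1.1 rad (right panel, edge about (610,118)) with the fingers in front of it, and the tab has sprung back. The force peaked at 25 N, so I'll push slower and rise a bit.

Call:
{"fn": "creep_tool", "kwargs": {"rows": [[[0.002,0,-0.002,0,0,0],[0.002,0,-0.002,0,0,0],[0.002,0,-0.002,0,0,0],[0.002,0,-0.002,0,0,0],[0.002,0,-0.002,0,0,0],[0.002,0,0,0,0,0],[0.002,0,0,0,0,0],[0.002,0,0,0,0,0]]]}}

```text
time: 7.35
tool_pos: [0.557, 0.2066, 0.2977]
tool_rot: [3.141, -0.0, -0.184]
contact_force: [-0.1, 0.1, -0.0]
opening: 0.0006
grip_force: 0.2
```

Call:
{"fn": "creep_tool", "kwargs": {"rows": [[[0.002,0,0,0,0,0],[0.002,0,0,0,0,0],[0.002,0,0,0,0,0],[0.002,0,0,0,0,0],[0.002,0,0,0,0,0],[0.002,0,0,0,0,0],[0.002,0,0,0,0,0],[0.002,0,0,0,0,0]]]}}

```text
time: 8.02
tool_pos: [0.5728, 0.2036, 0.2977]
tool_rot: [3.142, -0.0, -0.184]
contact_force: [-1.0, -0.4, -0.2]
opening: 0.0006
grip_force: 0.1
```

Call:
{"fn": "creep_tool", "kwargs": {"rows": [[[0.002,0,0,0,0,0],[0.002,0,0,0,0,0],[0.002,0,0,0,0,0],[0.002,0,0,0,0,0],[0.002,0,0,0,0,0],[0.002,0,0,0,0,0],[0.002,0,0,0,0,0],[0.002,0,0,0,0,0]]]}}

```text
time: 8.68
tool_pos: [0.5885, 0.2007, 0.2977]
tool_rot: [3.142, -0.0, -0.184]
contact_force: [0.2, -0.3, 0.3]
opening: 0.0003
grip_force: 0.1
```

Call:
{"fn": "creep_tool", "kwargs": {"rows": [[[0.002,0,0,0,0,0],[0.002,0,0,0,0,0],[0.002,0,0,0,0,0],[0.002,0,0,0,0,0]]]}}

```text
time: 9.02
tool_pos: [0.5964, 0.1992, 0.2977]
tool_rot: [3.141, -0.0, -0.184]
contact_force: [-0.3, 0.6, -0.1]
opening: 0.0007
grip_force: 0.0
```

```bash
python3 -c "
from h import *
togo((.06,0,.12))"
```

```text
t 9.02 tip [0.0447 0.0006 0.1197] yawerr -0.0 F [-0.32  0.59 -0.06] go [ 0.0153  0.0006 -0.0003]
```

Call:
{"fn": "creep_tool", "kwargs": {"rows": [[[0.002,0,0,0,0,0],[0.002,0,0,0,0,0],[0.002,0,0,0,0,0],[0.002,0,0,0,0,0],[0.002,0,0,0,0,0],[0.002,0,0,0,0,0],[0.002,0,0,0,0,0],[0.002,0,0,0,0,0]]]}}

```text
time: 9.68
tool_pos: [0.6121, 0.1963, 0.2977]
tool_rot: [3.142, -0.0, -0.184]
contact_force: [0.1, 0.2, -1.3]
opening: 0.0005
grip_force: 0.0
```

```bash
python3 - <<'E'
from h import *
import cv2
togo((.06,0,.12));C=cams()
a=C["scene"]["image"][195:335,170:310,::-1];b=C["side"]["image"][140:280,230:370,::-1]
cv2.imwrite("pics/g.png",cv2.resize(np.hstack([a,b]),(800,400),interpolation=cv2.INTER_CUBIC))
E
```

```text
t 9.68 tip [0.0606 0.0006 0.1197] yawerr -0.0 F [ 0.09  0.24 -1.34] go [-0.0006  0.0006 -0.0003]
```

View pics/g.png

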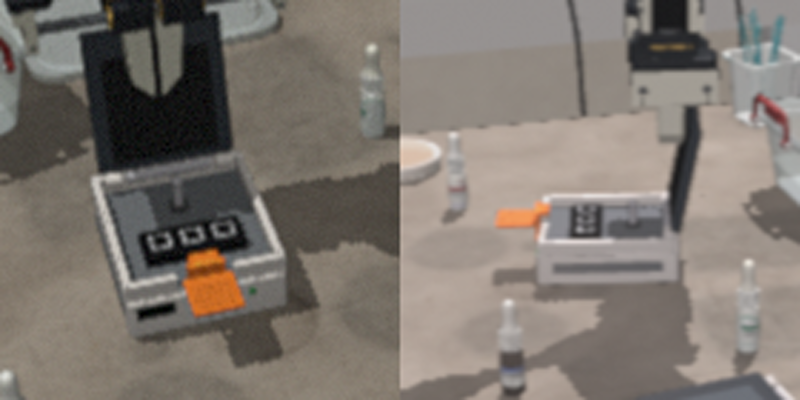

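The lid leans back past vertical (right panel, from (678,230) to (690,108)). A few more millimetres should reach the stop.

Call:
{"fn": "creep_tool", "kwargs": {"rows": [[[0.0015,0,0,0,0,0],[0.0015,0,0,0,0,0],[0.0015,0,0,0,0,0],[0.0015,0,0,0,0,0],[0,0,0,0,0,0]]]}}

```text
time: 10.2
tool_pos: [0.6181, 0.1951, 0.2977]
tool_rot: [3.142, -0.0, -0.184]
contact_force: [0.4, 0.5, -0.4]
opening: 0.0009
grip_force: 0.0
```

```bash
python3 -c "
from h import *
togo((.06,0,.12))"
```

```text
t 10.2 tip [0.0668 0.0006 0.1197] yawerr -0.0001 F [ 0.38  0.52 -0.44] go [-0.0068  0.0006 -0.0003]
```

Call:
{"fn": "creep_tool", "kwargs": {"rows": [[[0.001,0,0,0,0,0],[0.001,0,0,0,0,0],[0.001,0,0,0,0,0],[0.001,0,0,0,0,0],[0,0,0,0,0,0],[0,0,0,0,0,0]]]}}

```text
time: 10.7
tool_pos: [0.6218, 0.1945, 0.2977]
tool_rot: [3.142, 0.0, -0.184]
contact_force: [-0.2, 0.2, -0.8]
opening: 0.0007
grip_force: 0.0
```

Call:
{"fn": "creep_tool", "kwargs": {"rows": [[[-0.01,0,0,0,0,0],[-0.02,0,0,0,0,0],[-0.03,0,0,0,0,0],[-0.03,0,-0.01,0,0,0],[-0.03,0,-0.03,0,0,0],[-0.03,0,-0.03,0,0,0],[-0.03,0,-0.03,0,0,0],[0,0,0,0,0,0]]]}}

```text
time: 11.37
tool_pos: [0.4431, 0.2283, 0.402]
tool_rot: [-3.137, -0.006, -0.182]
contact_force: [1.6, 0.6, 1.0]
opening: 0.0007
grip_force: 0.0
```

Call:
{"fn": "creep_tool", "kwargs": {"rows": [[[0,0,0,0,0,0],[0,0,0,0,0,0],[0,0,0,0,0,0],[0,0,0,0,0,0],[0,0,0,0,0,0],[0,0,0,0,0,0],[0,0,0,0,0,0],[0,0,0,0,0,0]]]}}

```text
time: 12.03
tool_pos: [0.4466, 0.2271, 0.3957]
tool_rot: [3.141, 0.001, -0.184]
contact_force: [-0.8, -0.3, 0.6]
opening: 0.0005
grip_force: 0.0
```

Call:
{"fn": "creep_tool", "kwargs": {"rows": [[[0,0,0,0,0,0],[0,0,0,0,0,0],[0,0,0,0,0,0],[0,0,0,0,0,0],[0,0,0,0,0,0],[0,0,0,0,0,0],[0,0,0,0,0,0],[0,0,0,0,0,0]]]}}

```text
time: 12.7
tool_pos: [0.4464, 0.2272, 0.3961]
tool_rot: [3.142, -0.0, -0.184]
contact_force: [1.0, 0.4, 0.6]
opening: 0.0002
grip_force: 0.0
```

```bash
python3 - <<'E'
from h import *
import cv2
C=cams();togo((.06,0,.12))
P=[]
for n in C:cv2.imwrite(f"pics/{n}1.png",C[n]["image"][:,:,::-1])
i=C["side"]["image"][140:380,200:400,::-1];j=C["scene"]["image"][165:405,150:400,::-1]
cv2.imwrite("pics/k.png",cv2.resize(np.hstack([j,i]),(800,427),interpolation=cv2.INTER_CUBIC))
a=Ro.from_euler("z",RW).as_matrix()
for th in(1.6,1.75,1.9):
    L=[[.056-.113*np.cos(th),-.049,.048+.113*np.sin(th)]]
    q=np.array(L)@a.T+[RX,RY,0];print(th,proj(C["side"],q).round(1)-[200,140],proj(C["side"],q).round(1)) 
E
```

```text
t 12.8 tip [-0.108   0.0006  0.2181] yawerr 0.0001 F [-1.02  0.08  0.66] go [0.168  0.0006 0.0981]
1.6 [[124.8  41. ]] [[324.8 181. ]]
1.75 [[131.6  41.4]] [[331.6 181.4]]
1.9 [[138.1  42.8]] [[338.1 182.8]]
```

View pics/k.png

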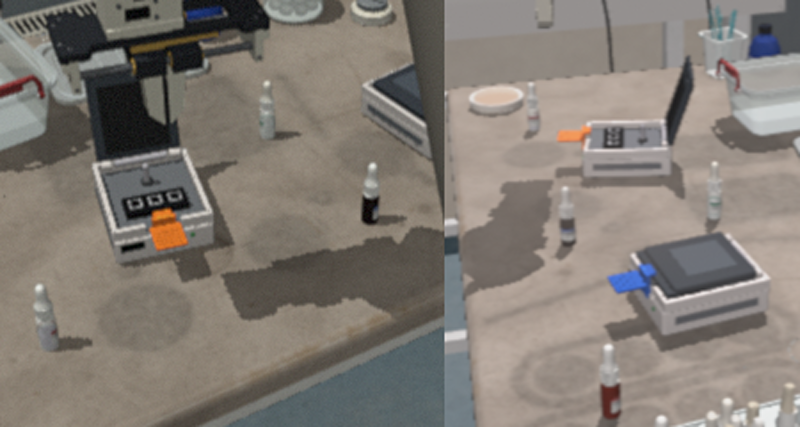

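The lid stands open leaning back (edge about (686,60)), consistent with roughly 1.85–1.9 rad. The blue reader is shut and all four bottles are standing. I'll wait 1.3 s and check that the picture no longer changes before handing in.

Call:
{"fn": "creep_tool", "kwargs": {"rows": [[[0,0,0,0,0,0],[0,0,0,0,0,0],[0,0,0,0,0,0],[0,0,0,0,0,0],[0,0,0,0,0,0],[0,0,0,0,0,0],[0,0,0,0,0,0],[0,0,0,0,0,0]]], "quiet": true}}

```text
ok
```

Call:
{"fn": "creep_tool", "kwargs": {"rows": [[[0,0,0,0,0,0],[0,0,0,0,0,0],[0,0,0,0,0,0],[0,0,0,0,0,0],[0,0,0,0,0,0],[0,0,0,0,0,0],[0,0,0,0,0,0],[0,0,0,0,0,0]]]}}

```text
time: 14.13
tool_pos: [0.4464, 0.2272, 0.3961]
tool_rot: [3.142, -0.0, -0.184]
contact_force: [-0.2, 1.7, 0.1]
opening: 0.0006
grip_force: 0.0
```

```bash
python3 - <<'E'
from h import *
import cv2
c=robot.read_camera("side")["image"][:,:,::-1].astype(int);o=cv2.imread("pics/side1.png").astype(int)
d=abs(c-o).max(2);print("lid",d[165:235,318:350].max(),(d[165:235,318:350]>40).sum(),"ref",d[280:330,300:390].max())
s=cv2.imread("pics/side0.png").astype(int);e=abs(c-s).max(2)
print({k:(e[v-15:v+14,u-5:u+5]>60).sum() for k,(u,v) in dict(a=(249,201),b=(351,250),c=(268,263),d=(293,357)).items()})
E
```

```text
lid 2 0 ref 2
{'a': np.int64(0), 'b': np.int64(0), 'c': np.int64(0), 'd': np.int64(0)}
```

The lid is at rest at its stop and the bottles are unmoved.

```bash
python3 -c "
from cell import robot
print(robot.hand_in())"
```

```text
the job is handed in; nothing more can be done
None
```

I opened the orange-tab reader and handed the job in at about 14 s: its lid stands back at its stop, the blue-tab reader is shut and the bottles haven't moved, though first contact with the lid was not gentle (about 25 N).

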